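# Put the power board away and shut the drawer

### The arm

A 6-joint arm with a two-finger parallel gripper is mounted at the origin on the work surface. World frame = base frame: x ahead of the robot, y to its left, z up, the work surface at z = 0. Lengths are in m, angles in rad, forces in N, time in s.
With the tool pointing down it reaches from about 0.275 to 0.75 m from the base axis. Payload 10.2 kg.
Tool frame: the origin (TCP) lies between the finger pads; the fingertips stand 8 mm ahead of it and the grasp point (between the pads) lies 11 mm behind it; z points along the fingers, y is the line along which they close (so a half turn about z gives the same grasp; the last joint's range is limited). The gripper opens to 85 mm and grips with 20 to 120 N. Pads are 22 mm wide; open, the fingers measure 114 mm over their backs; the gripper's body (76 mm by 85 mm) begins 54 mm behind the grasp point. The pads swing forward as they close: fully open they stand 13 mm farther back than shut.
Start: joints at [-1.337, 0.313, 1.498, -0, 1.331, -0.223], TCP at [0.232, -0.471, 0.239] pointing down, gripper open.
Joint ranges: [-2.94, 2.94], [-0.97, 2.17], [0.19, 2.56], [-1.23, 4.37], [0.02, 3.11], [-2.88, 2.88]. Speed limits (rad/s): [2.39, 2.39, 3.01, 3.14, 3.14, 3.14].

### API

Orientations are given as [roll, pitch, yaw] about the fixed x, y, z axes, in that order (R = Rz(yaw) Ry(pitch) Rx(roll)).
In Python, from bench import sensors, viewer, ctrl gives the robot as it stands. The module is installed in compiled form; this text tells all that it offers.
- The arm moves only by the tool jog_arm, never from a script. Its argument "rows" is a list of rows, each an object with "gripper": the closure, from -1 (fully open) to 1 (shut); "slide": the shift along the world's x, y, z in cm, a list of three; "turn": the turn about the world's z in degrees. A call has 1 to 20 rows; each row is the pose to reach, as a shift and turn from the pose commanded when the call began; what a row does not reach only later rows make up. A row lasts 1/12 s, in which the tool goes at most 41.7 mm and 7.16 degrees, less where a joint would pass 70% of its speed; a pose out of reach is approached as far as the arm can. A call with a gripper value outside its range is refused whole. The fingers move at their own pace and stop on an object; "newtons" is the grip in N (left out, the last holds). Time passes only in rows, so rows that repeat a pose let the fingers close. It gives the time, the measured TCP pose, the force, the opening and the grip force at its end, in the units of the state.
- sensors.get_obs(): the state, without advancing time (a new reading comes with each control period).
- viewer.snapshot(name): name is "scene" or "top" or "wrist"; returns a dict with "pixels" (480x640x3 uint8, blue, green, red), "z_map" (480x640 float32, m along the optical axis (not along the pixel's ray), 0 where there is no reading), "K" (3x3 intrinsics, pixels), "T" (4x4, takes a point from camera to world coordinates). Camera axes: x right, y down, z forward; pixel columns grow to the right and rows downward; lengths in m; the calibration is good to about 2 mm. A picture is of the moment at which its call begins.
- ctrl.hand_in(): hands the job in; it is judged then, once.
The state is a dict: "time": time; "joint_pos": joint angles; "qd": joint speeds; "tau": joint torques, N m; "ee_pos": TCP position; "ee_rot": TCP orientation; "force": force on the tool from outside, world axes, zero at the start; "moment": the same for the moment, N m; "opening": opening from 0.0 (shut) to 1.0 (fully open); "gripper_force": force on a finger pad.
Only numpy, scipy, OpenCV 4.12 (cv2) and the standard library are available. Lean on these libraries where they do the work, as an engineer would, in place of code of your own. Each camera call takes 0.05 s, during which the arm holds its last target. There are 200 camera calls.

### The job

Stand the green circuit board with the black finned heat sink (not the red one) upright on the floor of the open top drawer of the little grey drawer unit, let go of it, and then push that drawer fully shut.

Things in the scene. Friction and masses are not known exactly. Their poses are not given: they have to be found in the camera images.
- psu_sink (a point): Centre of the black finned heat sink (40 x 30 x 44 mm along x, y, z) on the green circuit board (90 x 60 mm, 200 to 330 g). The board's top is 22 mm and its feet are 28 mm below this point; 50 mm high overall. Grip the sink across its 30 mm (along y): both sides are clear; low parts, 16 mm high, stand at the x ends. A red board with a smooth silver block, not wanted, lies nearby.
- drawer_spot (a point): Point on the floor inside the open top drawer of the fixed grey unit (280 deep, 220 wide, 200 mm high), mid-width, 72 mm behind the front's inner face; moves with the drawer. x: into the unit, the way it shuts; y: across; z: up. Inside 178 mm wide, at least 144 mm of length uncovered at the start. Over this floor the sides rise 68 mm, the front 78, the unit's top 90.
- drawer_handle (a point): Middle of the top drawer's dark steel bar handle: round, 11 mm thick, 110 mm long across the drawer (y), 35 mm out from the white front, 25 mm below its top edge. Moves with the drawer; axes as drawer_spot. Pushing the bar along +x shuts the drawer.
- drawer (a joint): How far the top drawer is pulled out, in m: 0 is fully shut (a hard stop), up to 0.19 at the start. It slides with about 1 N of friction and stays where it is left.
Things that resemble listed ones, but are neither listed nor needed, are in the scene too. What is shaped like the part that bears psu_sink but purple or yellow is not meant.

How it is judged:
By the outcome, as a careful person would: the job done as asked, in the order asked, and still so for the second after the job is handed in, with the robot touching nothing.
It also fails if it takes over 48 s, if anything falls off the work surface, if the arm or the gripper's body presses on something with over 40 N, if the wrist force passes 120 N, or if a joint passes its speed limit or range.

## Working session

There is one attempt and no reset: what is moved stays moved. The work goes in short steps, Python scripts to look and compute and a tool call to move; the robot and the scene stay as the last step left them, time stands still between calls to the robot, and variables do not carry over. Pictures are saved under pics/ and viewed, at most 10 in all, crops included, and the job is handed in when it is done.

Besides the shell and the picture viewer there is one more tool, called after ">>>" by a JSON object that holds its "api" and its "payload", one argument or row to a line. jog_arm: Moves the arm, as the interface text tells. Its arguments: {"type":"object","properties":{"rows":{"type":"array","items":{"type":"object","properties":{"gripper":{"type":"number"},"slide":{"type":"array","items":{"type":"number"}},"turn":{"type":"number"}}}},"newtons":{"type":"number"}},"required":["rows"]}

```bash
mkdir -p pics; cat > h.py <<'E'
import numpy as np, cv2
from bench import sensors, viewer, ctrl
def snap(n,save=None):
    s=viewer.snapshot(n)
    if save: cv2.imwrite('pics/'+save,s['pixels'])
    return s
def cloud(s):
    z=s['z_map'];v,u=np.mgrid[:480,:640]
    K=s['K'];P=np.stack([(u-K[0,2])/K[0,0]*z,(v-K[1,2])/K[1,1]*z,z,np.ones_like(z)],-1)
    W=(P@s['T'].T)[...,:3]; W[z==0]=np.nan
    return W
E
python3 - <<'E'
from h import *
a=snap('top','top1.png');b=snap('scene','scene1.png')
np.savez('/tmp/a.npz',top=cloud(a),scene=cloud(b))
for s in (a,b):print(s['K'],s['T'].round(3))
o=sensors.get_obs();print(o['time'],o['ee_pos'],o['ee_rot'])
E
```

```text
[[619.53969382   0.         318.64435526]
 [  0.         619.53969382 242.94594877]
 [  0.           0.           1.        ]] [[-0.009 -0.994  0.108  0.426]
 [-1.     0.009 -0.005 -0.121]
 [ 0.004 -0.108 -0.994  1.654]
 [ 0.     0.     0.     1.   ]]
[[467.9042469    0.         319.91710635]
 [  0.         467.9042469  241.88203115]
 [  0.           0.           1.        ]] [[ 0.583  0.585 -0.564  1.161]
 [ 0.812 -0.402  0.422 -0.55 ]
 [ 0.02  -0.704 -0.71   0.837]
 [ 0.     0.     0.     1.   ]]
0.1 [ 0.23149547 -0.47096299  0.23878936] [-3.14046543e+00 -2.49500554e-04  4.56770722e-01]
```

View pics/top1.png

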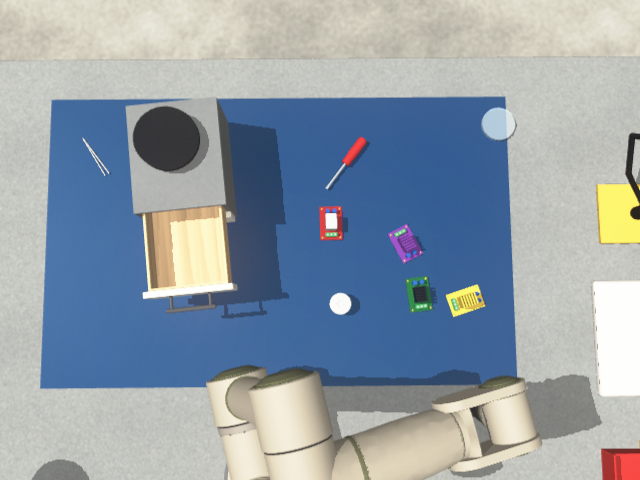

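View pics/scene1.png

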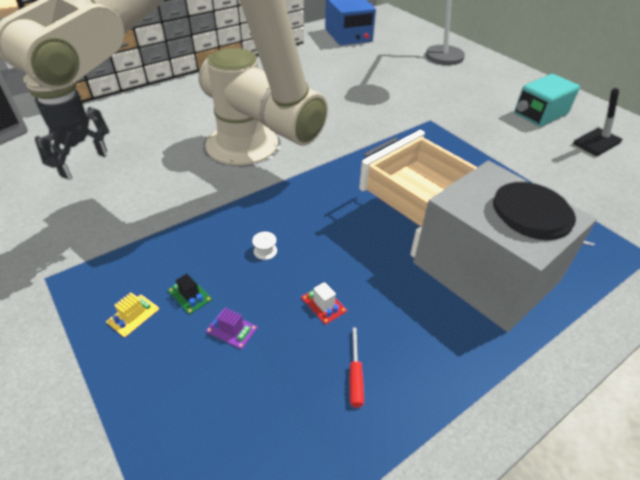

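Both views show the same layout.
- Candidates in the top view: the green board with black sink at (419,294), red at (331,223), purple at (406,243) and yellow at (466,300). I choose green.
- The drawer is open toward the robot, with its handle bar near (190,308).

```bash
python3 - <<'E'
from h import *
d=np.load('/tmp/a.npz');W=d['top'];im=cv2.imread('pics/top1.png')
T=np.array([[-0.009,-0.994,0.108,0.426]])
crop=np.hstack([cv2.resize(im[260:330,380:500],None,fx=4,fy=4,interpolation=cv2.INTER_CUBIC),cv2.resize(cv2.imread('pics/scene1.png')[250:320,150:230],None,fx=4,fy=4)])
cv2.imwrite('pics/crop1.png',crop)
hsv=cv2.cvtColor(im,cv2.COLOR_BGR2HSV)
sub=np.zeros((480,640),bool);sub[270:318,400:440]=1
v=hsv[...,2].astype(int);
g=cv2.inRange(hsv,(45,80,40),(80,255,255))>0
black=(v<60)
for n,m in(('green',g&sub),('black',black&sub)):
    ys,xs=np.nonzero(m);P=W[m]
    print(n,len(xs),xs.min(),xs.max(),ys.min(),ys.max(),np.nanmedian(P,0).round(4),np.nanpercentile(P[:,2],[5,50,95]).round(4),cv2.minAreaRect(np.c_[xs,ys].astype(np.float32)), cv2.minAreaRect(P[:,:2][~np.isnan(P[:,0])].astype(np.float32)))
top=sub&(W[...,2]>.04);P=W[top];print('top',len(P),P.min(0),P.max(0),cv2.minAreaRect(P[:,:2].astype(np.float32)))
# brd
b=sub&(W[...,2]>.004);P=W[b];print('brd',len(P),cv2.minAreaRect(P[:,:2].astype(np.float32)))
# drawer
R=W[95:320,120:300];P=R.reshape(-1,3);P=P[~np.isnan(P[:,0])]
h,e=np.histogram(P[:,2],np.arange(-.01,.3,.005));print([(round(e[i],3),int(h[i])) for i in range(len(h)) if h[i]>20])
E
```

```text
green 480 406 432 276 311 [ 0.4593 -0.3866  0.0057] [-0.0009  0.0057  0.0275] ((418.5000305175781, 294.0), (33.70178985595703, 22.358261108398438), 80.53767395019531) ((0.4663503170013428, -0.39182406663894653), (0.0885746106505394, 0.06095452606678009), 8.046249389648438)
black 165 413 426 287 301 [ 0.4657 -0.3897  0.0358] [0.0245 0.0358 0.0532] ((419.5540771484375, 293.8243408203125), (13.97391414642334, 11.672327995300293), 80.53767395019531) ((0.46637994050979614, -0.391140341758728), (0.03583322465419769, 0.029309041798114777), 7.653102397918701)
top 102 [ 0.44727156 -0.4092763   0.04032222] [ 0.48859723 -0.37444737  0.05885838] ((0.4679594337940216, -0.39175188541412354), (0.03965971618890762, 0.03073487989604473), 7.33634614944458)
brd 798 ((0.4679180383682251, -0.39482060074806213), (0.10530088096857071, 0.12486088275909424), 89.2073745727539)
[(np.float64(-0.01), 2450), (np.float64(-0.005), 9126), (np.float64(0.0), 8219), (np.float64(0.005), 1741), (np.float64(0.01), 118), (np.float64(0.015), 23), (np.float64(0.02), 25), (np.float64(0.025), 28), (np.float64(0.03), 28), (np.f
[... 274 characters left out ...]
4(0.095), 63), (np.float64(0.1), 648), (np.float64(0.105), 2604), (np.float64(0.11), 1811), (np.float64(0.115), 295), (np.float64(0.12), 87), (np.float64(0.125), 95), (np.float64(0.13), 91), (np.float64(0.135), 117), (np.float64(0.14), 90), (np.float64(0.145), 97), (np.float64(0.15), 108), (np.float64(0.155), 114), (np.float64(0.16), 232), (np.float64(0.165), 244), (np.float64(0.17), 265), (np.float64(0.175), 427), (np.float64(0.18), 276), (np.float64(0.185), 396), (np.float64(0.19), 837), (np.float64(0.195), 3530), (np.float64(0.2), 2154), (np.float64(0.205), 206), (np.float64(0.21), 138), (np.float64(0.215), 152), (np.float64(0.22), 856), (np.float64(0.225), 1746), (np.float64(0.23), 437)]
```

View pics/crop1.png

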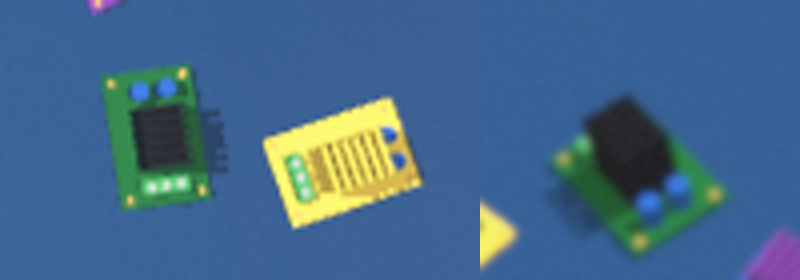

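The crop confirms the black finned sink on the green board. Its centre is (0.467, -0.392), yaw about 8°, and the top measures 40x31 mm at about z 0.05, matching the given sizes. Next I measure the drawer.

```bash
python3 - <<'E'
from h import *
s=snap('top');K,T=s['K'],s['T']
im=s['pixels'];W=cloud(s);hsv=cv2.cvtColor(im,cv2.COLOR_BGR2HSV)
def ray(px,z):
    d=np.c_[(np.asarray(px,float)-K[:2,2][None])/[K[0,0],K[1,1]],np.ones(len(px))]@T[:3,:3].T
    return T[:3,3]+d*((z-T[2,3])/d[:,2])[:,None]
box=np.zeros((480,640),bool);box[90:320,115:250]=1
def rect(n,m,z):
    c=max(cv2.findContours(m.astype(np.uint8),0,1)[0],key=cv2.contourArea)[:,0]
    P=ray(c,z)[:,:2]; r=cv2.minAreaRect(P.astype(np.float32))
    print(n,len(c),np.round(r[0],4),np.round(r[1],4),round(r[2],2));print(cv2.boxPoints(r).round(3).tolist())
white=box&(cv2.inRange(hsv,(0,0,200),(180,40,255))>0)&(W[...,2]>.165)&(W[...,2]<.205)
rect('front top',white,.186)
grey=box&(W[...,2]>.18)&(np.indices((480,640))[0]<215)
rect('unit top',grey,.2)
wood=box&(cv2.inRange(hsv,(8,40,80),(30,255,255))>0)
rect('wood',wood,.176)
fl=wood&(abs(W[...,2]-.108)<.012)
rect('floor',fl,.108); print('floor z',np.nanmedian(W[fl][:,2]),'front z',np.nanpercentile(W[white][:,2],[50,80]),'unit z',np.nanmedian(W[grey&(hsv[...,2]>90)][:,2]))
bar=np.zeros_like(box);bar[298:318,155:225]=1
bar&=(hsv[...,1]<90)&(W[...,2]>.1)
print('bar pts',bar.sum(),np.nanpercentile(W[bar],[5,50,95],axis=0).round(3))
rect('bar',bar,.161)
for p in [(310,303)]:pass
c=W[303,340];print('white thing',c, 'z',np.nanmax(W[285:320,325:360,2]))
cv2.imwrite('pics/dr.png',cv2.resize(im[90:325,115:250],None,fx=2.5,fy=2.5,interpolation=cv2.INTER_CUBIC))
E
```

```text
front top 191 [0.4777 0.1832] [0.0186 0.2114] 5.56
[[0.4580000042915344, 0.28700000047683716], [0.4790000021457672, 0.07699999958276749], [0.4970000088214874, 0.07900000363588333], [0.47699999809265137, 0.289000004529953]]
unit top 397 [0.7999 0.2136] [0.2689 0.2225] 5.55
[[0.6549999713897705, 0.3109999895095825], [0.6769999861717224, 0.09000000357627869], [0.9440000057220459, 0.11599999666213989], [0.9229999780654907, 0.3370000123977661]]
wood 315 [0.5791 0.1889] [0.1888 0.2008] 5.58
[[0.4749999940395355, 0.2800000011920929], [0.4950000047683716, 0.07999999821186066], [0.6830000281333923, 0.09799999743700027], [0.6629999876022339, 0.2980000078678131]]
floor 284 [0.5892 0.2017] [0.191  0.1723] 5.57
[[0.4860000014305115, 0.27799999713897705], [0.503000020980835, 0.10700000077486038], [0.6930000185966492, 0.125], [0.6759999990463257, 0.296999990940094]]
floor z 0.10911186084542601 front z [0.18598137 0.18922122] unit z 0.19872668456310638
bar pts 271 [[0.427 0.127 0.16 ]
 [0.436 0.181 0.165]
 [0.455 0.231 0.171]]
bar 133 [0.4412 0.1792] [0.1194 0.0334] 89.48
[[0.42399999499320984, 0.11999999731779099], [0.4569999873638153, 0.11900000274181366], [0.4580000042915344, 0.23899999260902405], [0.42500001192092896, 0.23899999260902405]]
white thing [ 0.44413713 -0.18254036  0.03398525] z 0.04905713479582774
```

View pics/dr.png

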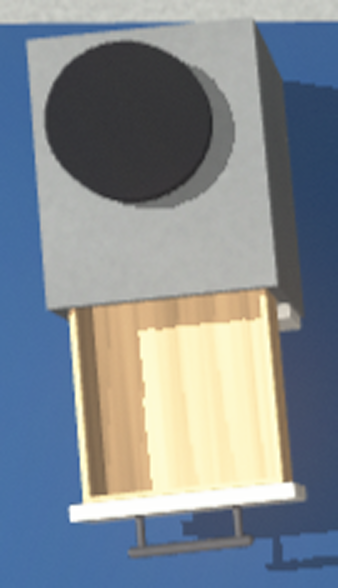

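The drawer view shows:
- **Pose:** yaw 5.6°, front at (0.478, 0.183), floor at z about 0.108, unit front edge at (0.666, 0.2005).
- **Opening:** about 0.18 m.
- **Drawer spot:** about (0.558, 0.191).

These match the given heights. I move to hover over the sink.

>>> {"api": "jog_arm", "payload": {
  "rows": [
    {"gripper":-1,"slide":[12,4,-2],"turn":-9},
    {"gripper":-1,"slide":[23.5,7.9,-6],"turn":-18},
    {"gripper":-1,"slide":[23.5,7.9,-9],"turn":-18},
    {"gripper":-1,"slide":[23.5,7.9,-9],"turn":-18},
    {"gripper":-1,"slide":[23.5,7.9,-9],"turn":-18},
    {"gripper":-1,"slide":[23.5,7.9,-9],"turn":-18},
    {"gripper":-1,"slide":[23.5,7.9,-9],"turn":-18},
    {"gripper":-1,"slide":[23.5,7.9,-9],"turn":-18},
    {"gripper":-1,"slide":[23.5,7.9,-9],"turn":-18},
    {"gripper":-1,"slide":[23.5,7.9,-9],"turn":-18},
    {"gripper":-1,"slide":[23.5,7.9,-9],"turn":-18},
    {"gripper":-1,"slide":[23.5,7.9,-9],"turn":-18}
  ],
  "newtons": 50
}}

```text
time: 1.15
ee_pos: [0.4658, -0.393, 0.15]
ee_rot: [3.141, -0.0, 0.141]
force: [0.3, -0.3, -0.2]
opening: 0.999
gripper_force: 0.0
```

```bash
python3 - <<'E'
from h import *
s=snap('wrist','w1.png');W=cloud(s);hsv=cv2.cvtColor(s['pixels'],cv2.COLOR_BGR2HSV)
o=sensors.get_obs();print(o['ee_pos'],np.degrees(o['ee_rot']),o['opening'])
g=cv2.inRange(hsv,(45,80,40),(80,255,255))>0
near=np.hypot(W[...,0]-.467,W[...,1]+.392)<.07
m=near&(W[...,2]>.04)&(W[...,2]<.058);P=W[m]
print('sinktop',m.sum(),np.nanmedian(P,0),cv2.minAreaRect(P[:,:2].astype(np.float32)))
P=W[near&g&(W[...,2]<.012)];print('board',len(P),cv2.minAreaRect(P[:,:2].astype(np.float32)))
E
```

```text
[ 0.46592793 -0.39282668  0.14987327] [ 1.79959695e+02 -2.16434405e-02  8.10129606e+00] 0.9959979769166428
sinktop 2321 [ 0.46822787 -0.39252542  0.05017399] ((0.46849822998046875, -0.3924500346183777), (0.04036276042461395, 0.030013475567102432), 7.845245361328125)
board 3955 ((0.4685261845588684, -0.3932022750377655), (0.089925117790699, 0.060393404215574265), 7.7449822425842285)
```

View pics/w1.png

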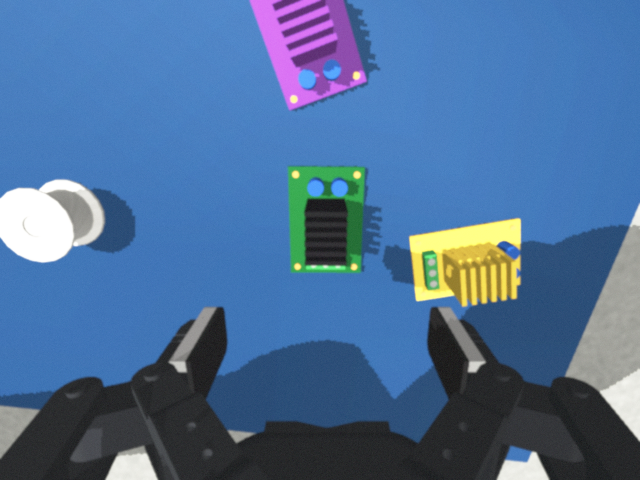

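The wrist view confirms the sink at (326,233), with yellow clear to the right at x > 410. The measured centre is (0.4685, -0.3925), and the 40x30 mm size matches. Descend, grip and lift slightly.

>>> {"api": "jog_arm", "payload": {
  "rows": [
    {"gripper":-1,"slide":[0.25,0,-4],"turn":0},
    {"gripper":-1,"slide":[0.25,0,-8],"turn":0},
    {"gripper":-1,"slide":[0.25,0,-11],"turn":0},
    {"gripper":-1,"slide":[0.25,0,-12.6],"turn":0},
    {"gripper":-1,"slide":[0.25,0,-12.6],"turn":0},
    {"gripper":1,"slide":[0.25,0,-12.6],"turn":0},
    {"gripper":1,"slide":[0.25,0,-12.6],"turn":0},
    {"gripper":1,"slide":[0.25,0,-12.6],"turn":0},
    {"gripper":1,"slide":[0.25,0,-12.6],"turn":0},
    {"gripper":1,"slide":[0.25,0,-12.6],"turn":0},
    {"gripper":1,"slide":[0.25,0,-12.6],"turn":0},
    {"gripper":1,"slide":[0.25,0,-12.6],"turn":0},
    {"gripper":1,"slide":[0.25,0,-12.6],"turn":0},
    {"gripper":1,"slide":[0.25,0,-12.6],"turn":0}
  ]
}}

```text
time: 2.37
ee_pos: [0.4694, -0.3926, 0.0246]
ee_rot: [3.14, -0.001, 0.143]
force: [0.2, 0.8, 7.1]
opening: 0.346
gripper_force: 49.6
```

Gripped at 29 mm with 50 N. Now lift.

>>> {"api": "jog_arm", "payload": {
  "rows": [
    {"gripper":1,"slide":[0,0,2],"turn":0},
    {"gripper":1,"slide":[0,0,5],"turn":0},
    {"gripper":1,"slide":[0,0,8.5],"turn":0},
    {"gripper":1,"slide":[0,0,12],"turn":0},
    {"gripper":1,"slide":[0,0,15.5],"turn":0},
    {"gripper":1,"slide":[0,0,19],"turn":0},
    {"gripper":1,"slide":[0,0,22.5],"turn":0},
    {"gripper":1,"slide":[0,0,25],"turn":0},
    {"gripper":1,"slide":[0,0,26],"turn":0},
    {"gripper":1,"slide":[0,0,26],"turn":0},
    {"gripper":1,"slide":[0,0,26],"turn":0}
  ]
}}

```text
time: 3.28
ee_pos: [0.4688, -0.3919, 0.2816]
ee_rot: [-3.14, 0.001, 0.143]
force: [-0.1, 0.3, -4.0]
opening: 0.341
gripper_force: 50.3
```

```bash
python3 - <<'E'
from h import *
s=snap('wrist');W=cloud(s);hsv=cv2.cvtColor(s['pixels'],cv2.COLOR_BGR2HSV)
o=sensors.get_obs();t=o['ee_pos'];print(t,np.degrees(o['ee_rot']),o['opening'],o['gripper_force'],o['force'])
g=cv2.inRange(hsv,(45,80,40),(80,255,255))>0
m=g&(abs(W[...,2]-t[2])<.06)&(np.hypot(W[...,0]-t[0],W[...,1]-t[1])<.08);P=W[m]-t
print(len(P),np.nanpercentile(P,[2,50,98],axis=0).round(4),cv2.minAreaRect(P[:,:2].astype(np.float32)))
c=P[:,:3]; A=np.c_[c[:,:2],np.ones(len(c))]; k=abs(c[:,2]-np.median(c[:,2]))<.004
print(np.linalg.lstsq(A[k],c[k,2],rcond=None)[0])
E
```

```text
[ 0.46869826 -0.39173655  0.28082991] [-1.79806830e+02  1.13316495e-01  8.17225296e+00] 0.33941258633096516 50.34144043922424 [ 0.22199816  0.07769009 -3.10464518]
6684 [[ 0.0006 -0.0277 -0.0182]
 [ 0.0288  0.0038 -0.017 ]
 [ 0.0457  0.0319 -0.0156]] ((0.020944222807884216, 0.0019546225666999817), (0.04712829738855362, 0.06001133471727371), 7.660244941711426)
[-0.00400189  0.00119739 -0.01690619]
```

The board is held level, with its feet about 23 mm below the TCP. Carry it over the drawer.

>>> {"api": "jog_arm", "payload": {
  "rows": [
    {"gripper":1,"slide":[0.2,1.5,0],"turn":0},
    {"gripper":1,"slide":[0.7,4.5,0],"turn":0},
    {"gripper":1,"slide":[1.2,8,0],"turn":0},
    {"gripper":1,"slide":[1.8,12,0],"turn":0},
    {"gripper":1,"slide":[2.4,16,0],"turn":0},
    {"gripper":1,"slide":[3.1,20,0],"turn":0},
    {"gripper":1,"slide":[3.7,24,0],"turn":0},
    {"gripper":1,"slide":[4.3,28,0],"turn":-1},
    {"gripper":1,"slide":[4.9,32,0],"turn":-1},
    {"gripper":1,"slide":[5.6,36,0],"turn":-1},
    {"gripper":1,"slide":[6.2,40,0],"turn":-1},
    {"gripper":1,"slide":[6.9,44,0],"turn":-2},
    {"gripper":1,"slide":[7.5,48,0],"turn":-2},
    {"gripper":1,"slide":[8.1,52,0],"turn":-2},
    {"gripper":1,"slide":[8.7,55,0],"turn":-2.5},
    {"gripper":1,"slide":[9,57.5,0],"turn":-2.5},
    {"gripper":1,"slide":[9.1,58.3,0],"turn":-2.5},
    {"gripper":1,"slide":[9.1,58.3,0],"turn":-2.5},
    {"gripper":1,"slide":[9.1,58.3,0],"turn":-2.5},
    {"gripper":1,"slide":[9.1,58.3,0],"turn":-2.5}
  ]
}}

```text
time: 5.0
ee_pos: [0.56, 0.1895, 0.2826]
ee_rot: [3.141, 0.001, 0.098]
force: [0.6, 0.2, -3.3]
opening: 0.346
gripper_force: 50.5
```

```bash
python3 - <<'E'
from h import *
o=sensors.get_obs();print(o['time'],o['ee_pos'],np.degrees(o['ee_rot']),o['opening'],o['gripper_force'])
s=snap('wrist','w2.png');W=cloud(s)
# drawer frame about front centre estimate
y=np.radians(5.56);R=np.array([[np.cos(y),np.sin(y)],[-np.sin(y),np.cos(y)]])
Q=(W[...,:2]-[.558,.191])@R.T
z=W[...,2]
for n,m in(('walls',(abs(z-.176)<.006)&(abs(Q[...,0])<.06)),('floor',(abs(z-.108)<.008)&(abs(Q[...,0])<.1)),('front',(abs(z-.187)<.006)&(Q[...,0]<-.05))):
    q=Q[m];print(n,len(q),np.median(z[m]) if len(q) else '',[ (round(float(a),3),int(c)) for a,c in zip(np.arange(-.13,.13,.01),np.histogram(q[:,1],np.arange(-.13,.14,.01))[0]) if c>20], np.percentile(q[:,0],[1,50,99]).round(4) if len(q) else '')
for sg in(-1,1):
    m=(abs(z-.176)<.004)&(abs(Q[...,0])<.06)&(sg*Q[...,1]>.07); 
    if m.any():print(sg,np.percentile(Q[m][:,1],[2,50,98]))
E
```

```text
5.0 [0.55996014 0.18952305 0.28256044] [1.79974065e+02 8.09286610e-02 5.60018318e+00] 0.3460999201045628 50.465131402015686
walls 4073 0.17859895954294192 [(-0.1, 1057), (-0.09, 962), (0.08, 896), (0.09, 1158)] [-0.0586  0.0068  0.0591]
floor 28568 0.1110353762185905 [(-0.09, 2182), (-0.08, 2161), (-0.07, 1915), (-0.06, 1288), (-0.05, 1293), (-0.04, 1285), (-0.03, 1289), (-0.02, 1295), (-0.01, 1298), (-0.0, 1280), (0.01, 1293), (0.02, 1295), (0.03, 1288), (0.04, 1289), (0.05, 1502), (0.06, 2163), (0.07, 2150), (0.08, 2302)] [-0.0657  0.0474  0.0988]
front 2044 0.18808004033714376 [(-0.11, 127), (-0.1, 206), (-0.09, 274), (-0.08, 263), (-0.07, 101), (0.05, 29), (0.06, 195), (0.07, 276), (0.08, 242), (0.09, 197), (0.1, 134)] [-0.0877 -0.0766 -0.0733]
-1 [-0.09468104 -0.09043911 -0.08844944]
1 [0.08884468 0.09094423 0.09511072]
```

View pics/w2.png

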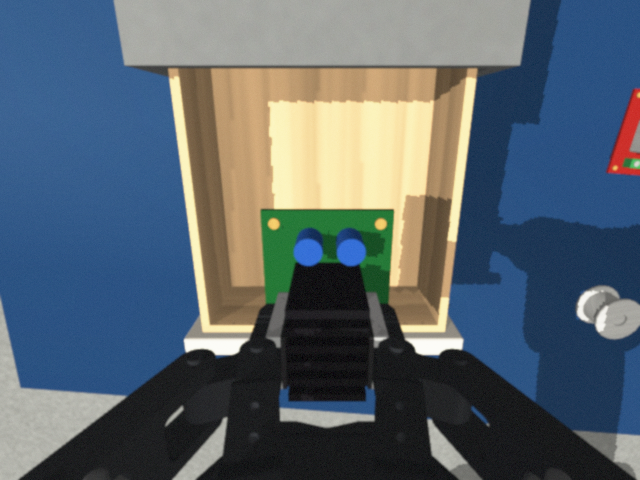

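The board is centred over the drawer, with clear margins at the walls and front (board at (327,255) in the picture). Lower it.

>>> {"api": "jog_arm", "payload": {
  "rows": [
    {"gripper":1,"slide":[0,0.1,-2],"turn":0},
    {"gripper":1,"slide":[0,0.1,-5],"turn":0},
    {"gripper":1,"slide":[0,0.1,-8],"turn":0},
    {"gripper":1,"slide":[0,0.1,-11],"turn":0},
    {"gripper":1,"slide":[0,0.1,-13],"turn":0},
    {"gripper":1,"slide":[0,0.1,-14],"turn":0},
    {"gripper":1,"slide":[0,0.1,-14.3],"turn":0},
    {"gripper":1,"slide":[0,0.1,-14.5],"turn":0},
    {"gripper":1,"slide":[0,0.1,-14.5],"turn":0},
    {"gripper":1,"slide":[0,0.1,-14.5],"turn":0},
    {"gripper":1,"slide":[0,0.1,-14.5],"turn":0}
  ]
}}

```text
time: 5.97
ee_pos: [0.5606, 0.1918, 0.1395]
ee_rot: [-3.142, -0.002, 0.099]
force: [0.0, -0.3, -2.4]
opening: 0.346
gripper_force: 50.3
```

>>> {"api": "jog_arm", "payload": {
  "rows": [
    {"gripper":1,"slide":[0,0,-0.15],"turn":0},
    {"gripper":1,"slide":[0,0,-0.3],"turn":0},
    {"gripper":1,"slide":[0,0,-0.3],"turn":0},
    {"gripper":1,"slide":[0,0,-0.3],"turn":0}
  ]
}}

```text
time: 6.3
ee_pos: [0.56, 0.1918, 0.1352]
ee_rot: [3.142, 0.0, 0.099]
force: [-0.3, 0.3, -3.7]
opening: 0.345
gripper_force: 50.3
```

>>> {"api": "jog_arm", "payload": {
  "rows": [
    {"gripper":1,"slide":[0,0,-0.1],"turn":0},
    {"gripper":1,"slide":[0,0,-0.2],"turn":0},
    {"gripper":1,"slide":[0,0,-0.2],"turn":0},
    {"gripper":1,"slide":[0,0,-0.2],"turn":0}
  ]
}}

```text
time: 6.63
ee_pos: [0.5608, 0.1919, 0.1346]
ee_rot: [-3.142, -0.003, 0.099]
force: [0.1, 0.4, 5.8]
opening: 0.345
gripper_force: 51.5
```

Contact with the floor at 5.8 N. Release and rise.

>>> {"api": "jog_arm", "payload": {
  "rows": [
    {"gripper":0.2,"slide":[0,0,0],"turn":0},
    {"gripper":-0.2,"slide":[0,0,0],"turn":0},
    {"gripper":-0.4,"slide":[0,0,0],"turn":0},
    {"gripper":-0.4,"slide":[0,0,0],"turn":0},
    {"gripper":-0.4,"slide":[0,0,0],"turn":0},
    {"gripper":-0.4,"slide":[0,0,0],"turn":0},
    {"gripper":-0.4,"slide":[0,0,1],"turn":0},
    {"gripper":-0.4,"slide":[0,0,3],"turn":0},
    {"gripper":-0.4,"slide":[0,0,6],"turn":0},
    {"gripper":-0.4,"slide":[0,0,9],"turn":0},
    {"gripper":-0.4,"slide":[0,0,13],"turn":0},
    {"gripper":-0.4,"slide":[0,0,16],"turn":0},
    {"gripper":-0.4,"slide":[0,0,16],"turn":0},
    {"gripper":-0.4,"slide":[0,0,16],"turn":0},
    {"gripper":-0.4,"slide":[0,0,16],"turn":0}
  ]
}}

```text
time: 7.88
ee_pos: [0.5597, 0.1918, 0.2927]
ee_rot: [3.142, 0.001, 0.099]
force: [-0.5, 0.0, -1.3]
opening: 0.701
gripper_force: 0.0
```

```bash
python3 - <<'E'
from h import *
o=sensors.get_obs();print(o['time'],o['ee_pos'],np.degrees(o['ee_rot']),o['opening'])
s=snap('wrist','w3.png');W=cloud(s);hsv=cv2.cvtColor(s['pixels'],cv2.COLOR_BGR2HSV)
g=cv2.inRange(hsv,(45,80,40),(80,255,255))>0
P=W[g&(W[...,2]>.1)&(W[...,2]<.13)];print(len(P),np.median(P,0),cv2.minAreaRect(P[:,:2].astype(np.float32)))
y=np.radians(5.56);R=np.array([[np.cos(y),np.sin(y)],[-np.sin(y),np.cos(y)]])
Q=(W[...,:2]-[.558,.191])@R.T;z=W[...,2]
m=(z>.15)&(z<.18)&(Q[...,0]<-.1)&(Q[...,0]>-.16);print('bar',m.sum(),np.percentile(np.c_[Q[m],z[m]],[2,50,98],axis=0) if m.any() else '')
m=(abs(z-.187)<.004)&(Q[...,0]<-.06);print('front',np.percentile(Q[m],[2,50,98],axis=0))
E
```

```text
7.8833 [0.55970836 0.19178398 0.29267398] [1.79999794e+02 7.17641815e-02 5.67371419e+00] 0.701075616288843
3282 [0.57145879 0.19243296 0.11704819] ((0.559921145439148, 0.1903160810470581), (0.08930759131908417, 0.05988035351037979), 5.531036376953125)
bar 1872 [[-0.12741495 -0.0557776   0.16225518]
 [-0.11983866 -0.00092493  0.16715693]
 [-0.10519921  0.05599574  0.16939428]]
front [[-8.68922854e-02 -1.03279704e-01]
 [-7.80894138e-02  1.51801007e-05]
 [-7.28985692e-02  1.03318033e-01]]
```

View pics/w3.png

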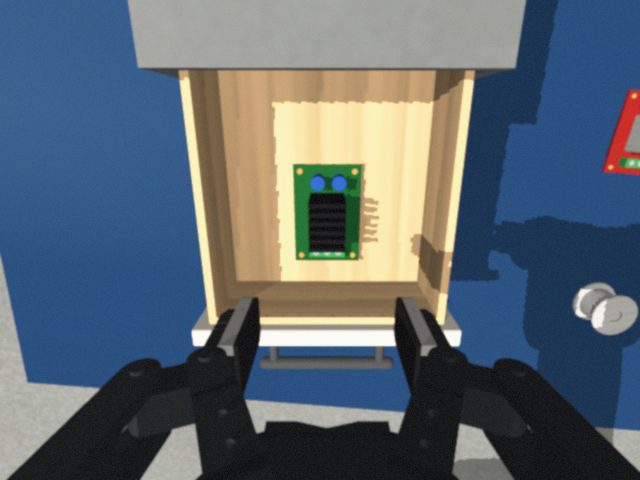

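The board stands level and upright at (328,212) in the picture, and the handle bar is at (326,363). The bar's outer face is about 0.128 m in front of the spot. I go in front of the handle with the fingers shut.

>>> {"api": "jog_arm", "payload": {
  "rows": [
    {"gripper":0,"slide":[-2,-0.2,0],"turn":0},
    {"gripper":1,"slide":[-5,-0.5,0],"turn":0},
    {"gripper":1,"slide":[-8.5,-0.8,0],"turn":0},
    {"gripper":1,"slide":[-12,-1.1,0],"turn":0},
    {"gripper":1,"slide":[-15,-1.4,0],"turn":0},
    {"gripper":1,"slide":[-17,-1.7,0],"turn":0},
    {"gripper":1,"slide":[-17,-1.7,0],"turn":0},
    {"gripper":1,"slide":[-17,-1.7,0],"turn":0},
    {"gripper":1,"slide":[-17,-1.7,-2],"turn":0},
    {"gripper":1,"slide":[-17,-1.7,-5],"turn":0},
    {"gripper":1,"slide":[-17,-1.7,-8.5],"turn":0},
    {"gripper":1,"slide":[-17,-1.7,-11.5],"turn":0},
    {"gripper":1,"slide":[-17,-1.7,-13.5],"turn":0},
    {"gripper":1,"slide":[-17,-1.7,-13.5],"turn":0},
    {"gripper":1,"slide":[-17,-1.7,-13.5],"turn":0},
    {"gripper":1,"slide":[-17,-1.7,-13.5],"turn":0}
  ],
  "newtons": 30
}}

```text
time: 9.27
ee_pos: [0.3911, 0.1749, 0.1592]
ee_rot: [-3.142, -0.001, 0.099]
force: [0.3, -0.6, -0.0]
opening: 0.002
gripper_force: 0.0
```

>>> {"api": "jog_arm", "payload": {
  "rows": [
    {"gripper":1,"slide":[1,0.1,0],"turn":0},
    {"gripper":1,"slide":[1.8,0.17,0],"turn":0},
    {"gripper":1,"slide":[2.3,0.22,0],"turn":0},
    {"gripper":1,"slide":[2.7,0.26,0],"turn":0},
    {"gripper":1,"slide":[3.1,0.3,0],"turn":0},
    {"gripper":1,"slide":[3.5,0.34,0],"turn":0},
    {"gripper":1,"slide":[4,0.39,0],"turn":0},
    {"gripper":1,"slide":[4.6,0.45,0],"turn":0},
    {"gripper":1,"slide":[5.3,0.52,0],"turn":0},
    {"gripper":1,"slide":[6,0.58,0],"turn":0},
    {"gripper":1,"slide":[6.7,0.65,0],"turn":0},
    {"gripper":1,"slide":[7.4,0.72,0],"turn":0},
    {"gripper":1,"slide":[8.1,0.79,0],"turn":0},
    {"gripper":1,"slide":[8.8,0.86,0],"turn":0},
    {"gripper":1,"slide":[9.4,0.92,0],"turn":0},
    {"gripper":1,"slide":[10,0.97,0],"turn":0},
    {"gripper":1,"slide":[10.5,1.02,0],"turn":0},
    {"gripper":1,"slide":[11,1.07,0],"turn":0},
    {"gripper":1,"slide":[11.2,1.09,0],"turn":0},
    {"gripper":1,"slide":[11.2,1.09,0],"turn":0}
  ]
}}

```text
time: 10.93
ee_pos: [0.5025, 0.1857, 0.1582]
ee_rot: [3.142, -0.0, 0.099]
force: [-0.3, 0.0, -0.4]
opening: -0.0
gripper_force: 0.0
```

```bash
python3 - <<'E'
from h import *
o=sensors.get_obs();print(o['time'],o['ee_pos'],o['force'])
s=snap('top');im=s['pixels'];s2=snap('scene')
cv2.imwrite('pics/p4.png',np.hstack([cv2.resize(im[180:330,100:300],None,fx=2,fy=2),cv2.resize(s2['pixels'][90:240,330:530],None,fx=2,fy=2)]))
E
```

```text
10.9333 [0.50253895 0.18565916 0.1582434 ] [-0.32913195  0.04024838 -0.42459155]
```

View pics/p4.png

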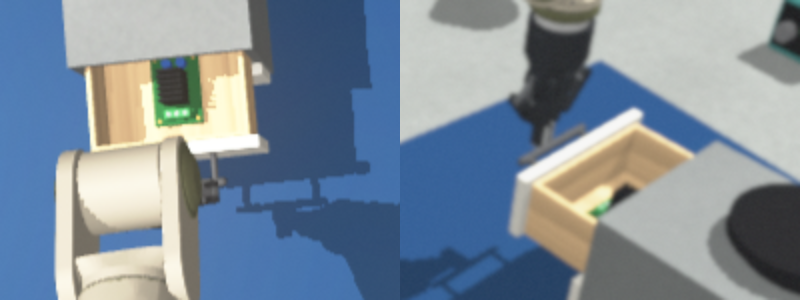

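The drawer is sliding in, with the fingers on the bar and the board still standing inside ((175,85) in the left crop). Keep pushing.

>>> {"api": "jog_arm", "payload": {
  "rows": [
    {"gripper":1,"slide":[0.4,0.04,0],"turn":0},
    {"gripper":1,"slide":[1,0.1,0],"turn":0},
    {"gripper":1,"slide":[1.7,0.17,0],"turn":0},
    {"gripper":1,"slide":[2.4,0.23,0],"turn":0},
    {"gripper":1,"slide":[3.1,0.3,0],"turn":0},
    {"gripper":1,"slide":[3.8,0.37,0],"turn":0},
    {"gripper":1,"slide":[4.5,0.44,0],"turn":0},
    {"gripper":1,"slide":[5.2,0.5,0],"turn":0},
    {"gripper":1,"slide":[5.9,0.57,0],"turn":0},
    {"gripper":1,"slide":[6.5,0.63,0],"turn":0},
    {"gripper":1,"slide":[7.1,0.69,0],"turn":0},
    {"gripper":1,"slide":[7.6,0.74,0],"turn":0},
    {"gripper":1,"slide":[8,0.78,0],"turn":0},
    {"gripper":1,"slide":[8.4,0.82,0],"turn":0},
    {"gripper":1,"slide":[8.7,0.85,0],"turn":0},
    {"gripper":1,"slide":[9,0.87,0],"turn":0},
    {"gripper":1,"slide":[9,0.87,0],"turn":0}
  ]
}}

```text
time: 12.45
ee_pos: [0.5926, 0.1944, 0.1583]
ee_rot: [3.142, -0.001, 0.099]
force: [-0.5, -0.3, -0.1]
opening: 0.001
gripper_force: 0.0
```

>>> {"api": "jog_arm", "payload": {
  "rows": [
    {"gripper":1,"slide":[0.2,0.02,0],"turn":0},
    {"gripper":1,"slide":[0.4,0.04,0],"turn":0},
    {"gripper":1,"slide":[0.5,0.05,0],"turn":0},
    {"gripper":1,"slide":[0.5,0.05,0],"turn":0}
  ]
}}

```text
time: 12.78
ee_pos: [0.5973, 0.1949, 0.1583]
ee_rot: [-3.142, -0.0, 0.099]
force: [0.2, 0.5, -0.1]
opening: 0.002
gripper_force: 0.0
```

>>> {"api": "jog_arm", "payload": {
  "rows": [
    {"gripper":1,"slide":[0.1,0.01,0],"turn":0},
    {"gripper":1,"slide":[0.2,0.02,0],"turn":0},
    {"gripper":1,"slide":[0.3,0.03,0],"turn":0},
    {"gripper":1,"slide":[0.3,0.03,0],"turn":0}
  ]
}}

```text
time: 13.12
ee_pos: [0.6003, 0.1952, 0.1583]
ee_rot: [-3.142, -0.0, 0.099]
force: [1.2, -0.0, -0.6]
opening: 0.002
gripper_force: 0.0
```

>>> {"api": "jog_arm", "payload": {
  "rows": [
    {"gripper":1,"slide":[0.1,0.01,0],"turn":0},
    {"gripper":1,"slide":[0.2,0.02,0],"turn":0},
    {"gripper":1,"slide":[0.2,0.02,0],"turn":0}
  ]
}}

```text
time: 13.37
ee_pos: [0.6023, 0.1954, 0.1583]
ee_rot: [-3.142, -0.0, 0.099]
force: [0.0, 0.1, -0.2]
opening: 0.002
gripper_force: 0.1
```

```bash
python3 - <<'E'
from h import *
s=snap('scene');W=cloud(s);s1=snap('top');W1=cloud(s1)
y=np.radians(5.56);R=np.array([[np.cos(y),np.sin(y)],[-np.sin(y),np.cos(y)]])
for n,w in(('scene',W),('top',W1)):
    Q=(w[...,:2]-[.558,.191])@R.T;z=w[...,2]
    m=(abs(z-.187)<.004)&(Q[...,0]>.05)&(Q[...,0]<.14)&(abs(Q[...,1])>.06)&(abs(Q[...,1])<.105);q=Q[m][:,0];print(n,'front',len(q),np.percentile(q,[2,50,98]) if len(q) else '')
    m=(abs(z-.2)<.003)&(Q[...,0]>.05)&(abs(Q[...,1])<.1);q=Q[m][:,0];print('unit edge',np.percentile(q,[0.2,1,2]) if len(q) else '')
cv2.imwrite('pics/p5.png',np.hstack([cv2.resize(s1['pixels'][180:330,100:300],None,fx=2,fy=2),cv2.resize(s['pixels'][90:240,330:530],None,fx=2,fy=2)]))
E
```

```text
scene front 88 [0.09455957 0.09947885 0.10523707]
unit edge [0.05414693 0.11125924 0.11385099]
top front 96 [0.09613548 0.10355071 0.11276933]
unit edge [0.11266684 0.11628851 0.12020241]
```

View pics/p5.png

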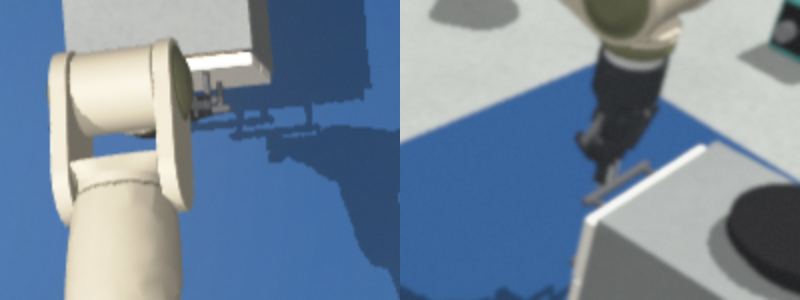

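Nearly shut, with the front almost flush against the unit. Continue to the hard stop in small steps.

>>> {"api": "jog_arm", "payload": {
  "rows": [
    {"gripper":1,"slide":[0.1,0.01,0],"turn":0},
    {"gripper":1,"slide":[0.2,0.02,0],"turn":0},
    {"gripper":1,"slide":[0.2,0.02,0],"turn":0}
  ]
}}

```text
time: 13.72
ee_pos: [0.6039, 0.1956, 0.1583]
ee_rot: [3.142, 0.001, 0.099]
force: [-2.7, -0.7, 1.1]
opening: 0.002
gripper_force: 1.5
```

>>> {"api": "jog_arm", "payload": {
  "rows": [
    {"gripper":1,"slide":[0.1,0.01,0],"turn":0},
    {"gripper":1,"slide":[0.15,0.01,0],"turn":0},
    {"gripper":1,"slide":[0.15,0.01,0],"turn":0}
  ]
}}

```text
time: 13.97
ee_pos: [0.6041, 0.1957, 0.1583]
ee_rot: [3.141, 0.005, 0.099]
force: [-11.5, -2.1, 3.8]
opening: -0.005
gripper_force: 5.7
```

Hard stop reached at 11.5 N with no further advance. Back away and check.

>>> {"api": "jog_arm", "payload": {
  "rows": [
    {"gripper":1,"slide":[-0.5,-0.05,0],"turn":0},
    {"gripper":1,"slide":[-2,-0.2,0],"turn":0},
    {"gripper":1,"slide":[-5,-0.5,0],"turn":0},
    {"gripper":1,"slide":[-8,-0.8,0],"turn":0},
    {"gripper":1,"slide":[-11,-1.1,1],"turn":0},
    {"gripper":1,"slide":[-14,-1.4,4],"turn":0},
    {"gripper":1,"slide":[-16,-4,7],"turn":0},
    {"gripper":1,"slide":[-17,-7,9],"turn":0},
    {"gripper":1,"slide":[-17,-10,9],"turn":0},
    {"gripper":1,"slide":[-17,-14,9],"turn":0},
    {"gripper":1,"slide":[-17,-18,9],"turn":0},
    {"gripper":1,"slide":[-17,-20,9],"turn":0},
    {"gripper":1,"slide":[-17,-20,9],"turn":0},
    {"gripper":1,"slide":[-17,-20,9],"turn":0}
  ]
}}

```text
time: 15.13
ee_pos: [0.4357, -0.005, 0.2484]
ee_rot: [3.141, -0.001, 0.097]
force: [-0.5, -0.4, 0.5]
opening: -0.001
gripper_force: 0.0
```

```bash
python3 - <<'E'
from h import *
o=sensors.get_obs();print(o['time'],o['ee_pos'],o['force'])
s=snap('scene');s1=snap('top');W1=cloud(s1)
y=np.radians(5.56);R=np.array([[np.cos(y),np.sin(y)],[-np.sin(y),np.cos(y)]])
Q=(W1[...,:2]-[.558,.191])@R.T;z=W1[...,2]
m=(abs(z-.187)<.004)&(Q[...,0]>.05)&(Q[...,0]<.14)&(abs(Q[...,1])<.1);print(np.percentile(Q[m][:,0],[2,50,98]))
cv2.imwrite('pics/p6.png',np.hstack([cv2.resize(s1['pixels'][180:330,100:300],None,fx=2,fy=2),cv2.resize(s['pixels'][90:240,330:530],None,fx=2,fy=2)]))
E
```

```text
15.1333 [ 0.43566966 -0.00495295  0.24840818] [-0.46683882 -0.40130011  0.45757651]
[0.0973762  0.10513311 0.11376467]
```

View pics/p6.png

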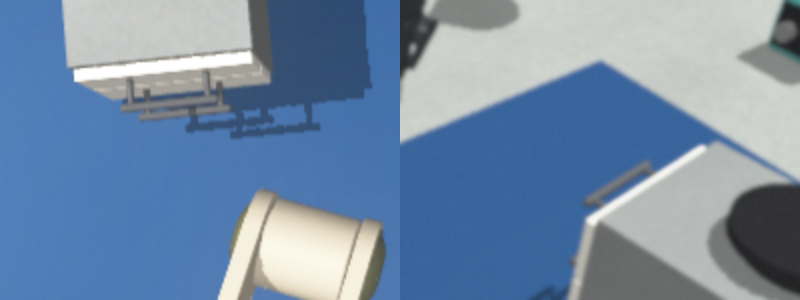

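The drawer is fully shut, its front in line with the lower one ((170,65) in the left crop), and the arm is clear. Hand in.

```bash
python3 -c "
from bench import ctrl
print(ctrl.hand_in())"
```

```text
the job is handed in; nothing more can be done
None
```

The green board with the black heat sink was stood upright in the top drawer and released, the drawer was pushed shut to its hard stop, and the job was handed in at about 15 s; the board was last seen upright partway through the push.

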